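Take the grating plate out of the clamp board

TASK

Lift the red bar of the sprung wire clamp on the green grater board until you feel it go over its hold-open point and it stands up by itself; do not force it against its stop, so that the board stays flat where it stands. Then draw the steel grating plate out from under the white lip by its black ridge and lower it, ridge up, flat into the blue drain tray. Let go of everything, leave the clamp standing open and do not disturb the other things.

Things in the scene. Friction and masses are not known exactly. Their poses are not given: they have to be found in the camera images.
- board: Grater board: green base 200 (x) x 96 (y) x 16 mm, 1.6 kg, not fixed to the counter. Origin: centre of its underside, z up; +x end carries the clamp hinge, -x end is open. White rails beside the plate: inner faces y = +-34.5, x = -80 to +40, top z = 22 mm. Stands on the right of the free counter, hinge end to the right, yaw -1.87 to -1.27 rad.
- hinge (a point): Middle of the clamp's hinge axis (parallel to the board's y), at board x = 80, z = 45 mm, in a dark steel drum, 28 mm thick, between two white ears (outside y = +-41 mm, up to z = 58 mm). The hidden setting of the drum puts the hold-open point 0.75 to 1.45 rad above shut, new at each start: feel for it. Pulling the bar on against the stop tips or drags the board.
- lip (a point): Lower front edge of the white keeper lip, board x = 23, z = 24.5 mm. The lip runs on to x = 49 with an end wall from x = 39 and covers 12 mm of the plate's far end, 2.5 mm above it: slide the plate at least 15 mm (25 is safe) towards the board's -x before raising it.
- clamp: Sprung fork of 8 mm steel wire; origin on the hinge axis. It turns with its bar. The spring resists with 6 to 7 N at the bar, falling to nothing over the last 0.5 rad before the hold-open point; beyond it the spring pulls the clamp up by itself to a hard stop 0.18 rad further and keeps it there (about 2 N at the bar). Let go earlier, it falls shut.
- clamp_bar (a point): Centre of the clamp's red round bar, 14 mm thick, 62 mm long along the board's y, 144 mm from the hinge axis. Shut: board x = -60, z = 80 mm, over the plate's ridge; lifted it swings up and towards the board's +x. Grip it from above, fingers closing along the board's x, one inside the fork: free 50 mm inwards, 64 mm wide. It can turn between the pads.
- plate: Steel grating plate 120 (x) x 64 (y) x 6 mm with a black ridge, 0.14 to 0.28 kg; origin at the centre of its underside, z up. At the start its axes are parallel to the board's, its origin at board x = -25, y = 0, z = 16 mm. A rubber pad of the clamp presses on it until the clamp is lifted.
- plate_grip (a point): On the black ridge of the plate, to be gripped across its 14 mm width (fingers closing along the plate's y): plate x = -23, y = 0, z = 30 mm. The ridge runs along the plate's x from -50 to +4 mm and from z = 6 to 36 mm.
- tray: Blue shallow open drain tray, fixed, outside 180 (x) x 120 (y) x 22 mm, walls and floor 4 mm (inside 172 x 112 mm, rim at z = 22 mm); origin at the centre of its underside, z up. Left of the board.
- lemon: Yellow lemon 71x53x51 mm, loose bystander behind the work; origin under its centre.
- garlic: Pale pink garlic bulb, 56 mm, loose bystander; origin under its centre.
- tomato_tin: Food tin with a red and blue print, 75 mm across, 58 mm tall, loose bystander; origin at its underside.
- cup: Small striped cup 65x88x50 mm, loose bystander; origin at its underside.

How it is judged:
On the way, in this order (a step that is already met when the one before it is completed fails the run):
1. the clamp stands open by itself, the fingers off it, the plate still in its bed (z of clamp_bar in the frame of board above 0.172 m and contact force between the fingers and clamp below 0.1 N and distance between plate and board below 0.045 m), for 0.3 s.
2. the plate is held by the fingers and lowered, near level, to within 12 mm of the tray's floor (contact force between the fingers and plate above 0.3 N and horizontal distance between plate and tray below 0.035 m and z of plate in the frame of tray below 0.016 m and angle between plate's own z axis and vertical below 0.2 rad).
At the end, for the whole second after the job is handed in: The clamp stands open at its stop (red bar more than 172 mm above the board's underside), untouched and at rest; the plate lies flat (within 0.06 rad), ridge up, on the floor inside the tray and at rest (z of clamp_bar in the frame of board above 0.172 m and linear speed of clamp below 0.03 m/s and horizontal distance between plate and tray below 0.035 m and z of plate in the frame of tray between 0.001 and 0.008 m and angle between plate's own z axis and vertical below 0.06 rad and linear speed of plate below 0.02 m/s).
It fails at once if the board is dragged by more than 12 mm or tipped by more than 0.06 rad (distance of board from where it was at the start of the episode above 0.012 m or angle between board's own z axis and vertical above 0.06 rad).
It fails at once if a bystander (lemon, garlic, tin or cup) is moved by more than 40 mm (distance of any of lemon, garlic, tomato_tin, cup from where it was at the start of the episode above 0.04 m).
It also fails if it takes over 72 s, if anything falls off the work surface, if the arm or the gripper's body presses on something with over 40 N, if the wrist force passes 120 N, or if a joint passes its speed limit or range.

ROBOT

A 6-joint arm with a two-finger parallel gripper is mounted at the origin on a cart in front of the work surface, level with it; the furniture and walls round the work are solid. World frame = base frame: x ahead of the robot, y to its left, z up, the work surface at z = 0. Lengths are in m, angles in rad, forces in N, time in s.
With the tool pointing down it reaches from about 0.25 to 0.775 m from the base axis. Payload 4 kg.
Tool frame: the origin (TCP) lies at the very end of the fingers, on their centre line; the grasp point (between the pads) lies 19 mm behind it (robot.tcp_to_grasp is the distance from the TCP to the grasp point, in m); z points along the fingers, y is the line along which they close (so a half turn about z gives the same grasp; the last joint's range is limited). The gripper opens to 94 mm and grips with 3 to 60 N. Pads are 16 mm wide; open, the fingers measure 119 mm over their backs; the gripper's body (75 mm by 177 mm) begins 78 mm behind the grasp point.
Start: joints at [1.112, 0.087, 1.371, -0, 1.684, -0.103], TCP at [0.192, 0.516, 0.206] pointing down, gripper open.
Joint ranges: [-3.1, 3.1], [-0.76, 2.03], [0.27, 2.55], [-1.08, 4.22], [0.17, 2.65], [-2.57, 2.57]. Speed limits (rad/s): [2.79, 2.79, 3.14, 3.14, 3.14, 3.14].

INTERFACE

Orientations are given as [roll, pitch, yaw] about the fixed x, y, z axes, in that order (R = Rz(yaw) Ry(pitch) Rx(roll)).
In Python, from bench import robot gives the robot as it stands.
- The arm moves only by the shell command python3 nudge.py 'ROWS'. ROWS is rows parted by semicolons, their numbers by spaces, 1 to 20 of them, each of 5 numbers: the finger opening in m, then dx, dy, dz in m, then a turn about the tool's z in rad; each row shifts and turns the commanded pose from where the row before left it, along the tool's axes as they then stand; what a row does not reach is not made up. A row lasts 1/12 s, in which the tool goes at most 0.0417 m and 0.125 rad, less where a joint would pass 70% of its speed; a pose out of reach is approached as far as the arm can. The fingers move at their own pace and stop on an object; the grip force is fixed at half the most. Time passes only in rows, so rows that do not move let the fingers close. It prints the time, the measured TCP pose, the force, the opening and the grip force at its end.
- robot.get_obs(): the state, without advancing time (a new reading comes with each control period).
- robot.snapshot(name): name is "side" or "top" or "wrist"; returns a dict with "color" (480x640x3 uint8, blue, green, red), "fx", "fy", "cx", "cy" (pixels), "extrinsics" (4x4, takes a point from world to camera coordinates). Camera axes: x right, y down, z forward; pixel columns grow to the right and rows downward; lengths in m; the calibration is good to about 2 mm. A picture is of the moment at which its call begins. There is no depth.
- robot.close_job(): hands the job in; it is judged then, once.
The state is a dict: "time": time; "joint_positions": joint angles; "qvel": joint speeds; "joint_torque": joint torques, N m; "tool_pos": TCP position; "ee_rot": TCP orientation; "wrist_force": force on the tool from outside, world axes, zero at the start; "wrist_torque": the same for the moment, N m; "width": finger opening in m; "finger_force": force on a finger pad.
Only numpy, scipy, OpenCV 4.12 (cv2) and the standard library are available. Lean on these libraries where they do the work, as an engineer would, in place of code of your own. Each camera call takes 0.05 s, during which the arm holds its last target. There are 200 camera calls.

## Working session

There is one attempt and no reset: what is moved stays moved. The work goes in short steps, Python scripts to look and compute and a shell command to move; the robot and the scene stay as the last step left them, time stands still between calls to the robot, and variables do not carry over. Pictures are saved under pics/ and viewed, at most 10 in all, crops included, and the job is handed in when it is done.

```bash
ls; mkdir -p pics
python3 - <<'E'
from bench import robot
import cv2,numpy as np
for n in ("top","side"):
    s=robot.snapshot(n); cv2.imwrite(f"pics/{n}0.png",s["color"]); print(n,s["fx"],s["fy"],s["cx"],s["cy"]); print(np.round(s["extrinsics"],4).tolist())
o=robot.get_obs(); print(o)
E
```

```text
bench.py
nudge.py
pics
top 451.2770116626408 451.2770116626408 309.1352531937115 233.98459297641236
[[0.0215, -0.9995, -0.0223, -0.2354], [-0.9935, -0.0189, -0.1123, 0.6034], [0.1118, 0.0246, -0.9934, 0.8701], [0.0, 0.0, 0.0, 1.0]]
side 442.30614740675935 442.30614740675935 325.5601871548536 231.34416517552336
[[0.9353, -0.3529, -0.0247, -0.6609], [-0.1733, -0.3962, -0.9016, 0.0801], [0.3084, 0.8476, -0.4318, 0.9151], [0.0, 0.0, 0.0, 1.0]]
{'time': 0.1, 'joint_positions': array([ 1.11192072e+00,  8.78819315e-02,  1.37212120e+00,  2.69404276e-05,
        1.68358323e+00, -1.03099756e-01]), 'qvel': array([-0.00060335, -0.0024743 , -0.00340156,  0.00114097, -0.00054791,
       -0.00013154]), 'joint_torque': array([ 2.65154762e-03, -3.41251087e+01, -3.03302944e+01,  7.21295387e-02,
        3.03992734e-02, -1.18759590e-04]), 'tool_pos': array([0.19134858, 0.5151104 , 0.20441159]), 'ee_rot': array([-3.13961229e+00, -2.31819996e-04,  2.78581958e+00]), 'wrist_force': array([-0.17228072,  0.06651514, -0.79833667]), 'wrist_torque': array([-0.06387551, -0.05271703, -0.02132694]), 'finger_force': 0.0, 'width': 0.09383357523272554}
```

View pics/top0.png

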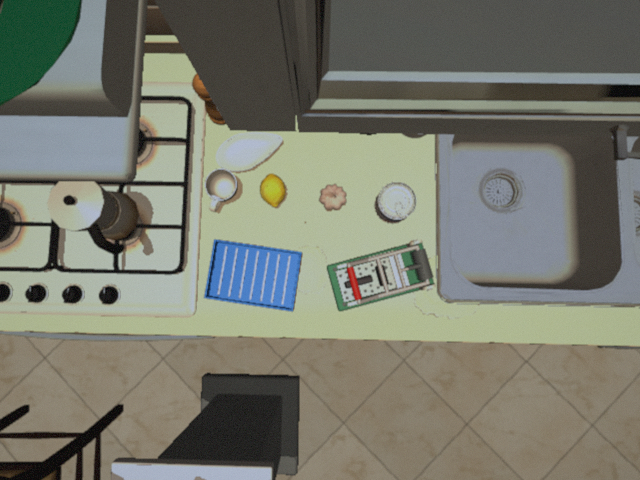

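View pics/side0.png

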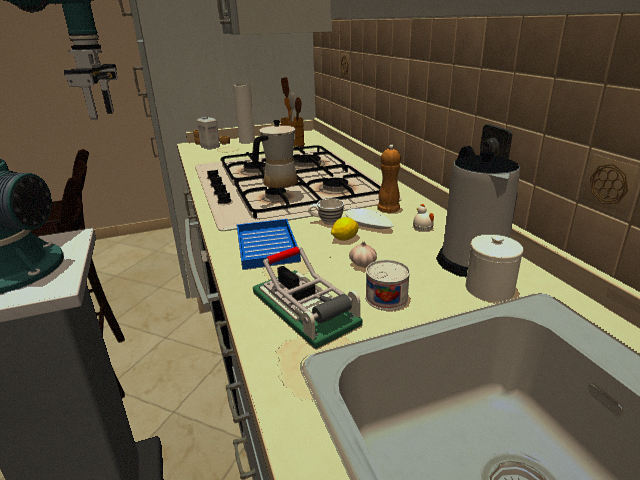

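The top view shows the tray around (254,275), the board around (380,277), the red bar around (354,283) and the drum around (421,265). The side view shows the same scene with the bar at (285,255), so I'll measure both views.

```bash
cat > h.py <<'E'
from bench import robot
import cv2,numpy as np
def cast(s,uv,z):
    E=s["extrinsics"];R=E[:3,:3];c=-R.T@E[:3,3]
    d=R.T@np.array([(uv[0]-s["cx"])/s["fx"],(uv[1]-s["cy"])/s["fy"],1]); return c+d*(z-c[2])/d[2]
def ray(s,uv):
    E=s["extrinsics"];R=E[:3,:3];d=R.T@np.array([(uv[0]-s["cx"])/s["fx"],(uv[1]-s["cy"])/s["fy"],1])
    return -R.T@E[:3,3],d/np.linalg.norm(d)
def tri(a,ua,b,ub):
    c1,d1=ray(a,ua);c2,d2=ray(b,ub)
    t=np.linalg.lstsq(np.c_[d1,-d2],c2-c1,rcond=None)[0]
    p,q=c1+d1*t[0],c2+d2*t[1]; return (p+q)/2,np.linalg.norm(p-q)
def mask(img,lo,hi,roi):
    h=cv2.cvtColor(img,cv2.COLOR_BGR2HSV);m=cv2.inRange(h,np.array(lo),np.array(hi))
    k=np.zeros_like(m);x0,y0,x1,y1=roi;k[y0:y1,x0:x1]=1;return m*k
def red(img,roi): return mask(img,(0,160,90),(6,255,255),roi)|mask(img,(174,160,90),(180,255,255),roi)
def big(m):
    c,_=cv2.findContours(m,cv2.RETR_EXTERNAL,cv2.CHAIN_APPROX_NONE);return max(c,key=cv2.contourArea)
def cen(m):
    M=cv2.moments(m,True);return M["m10"]/M["m00"],M["m01"]/M["m00"]
E
python3 - <<'E'
from h import *
np.set_printoptions(precision=4,suppress=True)
t=robot.snapshot("top");s=robot.snapshot("side")
ra=red(t["color"],(320,230,440,320));rb=red(s["color"],(250,235,310,275))
ut,us=cen(big(ra)),cen(big(rb));p,e=tri(t,ut,s,us);print("bar",ut,us,p,e)
r=cv2.minAreaRect(np.array([cast(t,q[0],.087)[:2]*1000 for q in big(ra)],np.float32));print("bar rect",r)
for name,lo,hi,roi,z in(("tray",(100,100,60),(130,255,255),(190,220,315,325),.022),("board",(55,80,30),(90,255,255),(315,230,445,325),.016)):
    m=mask(t["color"],lo,hi,roi);c=cv2.findNonZero(m)
    pts=np.array([cast(t,q[0],z)[:2]*1000 for q in c],np.float32)
    r=cv2.minAreaRect(cv2.convexHull(pts));print(name,len(c),r,cv2.boxPoints(r).tolist())
im=cv2.resize(t["color"][225:325,310:450],None,fx=5,fy=5,interpolation=cv2.INTER_CUBIC);cv2.imwrite("pics/c1.png",im)
E
```

```text
bar (353.6424974823766, 282.8962739174219) (283.164994425864, 253.85395763656632) [ 0.5126 -0.309   0.0823] 0.0002279511172549523
bar rect ((512.2489013671875, -308.79388427734375), (59.55522155761719, 12.615704536437988), 15.677441596984863)
tray 4382 ((525.2117309570312, -111.61127471923828), (178.96554565429688, 118.09114074707031), 82.73704528808594) [[455.32720947265625, -192.91134643554688], [572.4708862304688, -207.84078979492188], [595.0962524414062, -30.311203002929688], [477.95257568359375, -15.381759643554688]]
board 721 ((529.089111328125, -365.8702697753906), (91.67262268066406, 195.39352416992188), 16.178077697753906) [[457.8472595214844, -284.8133544921875], [512.28857421875, -472.4693603515625], [600.3309326171875, -446.92718505859375], [545.8896484375, -259.27117919921875]]
```

View pics/c1.png

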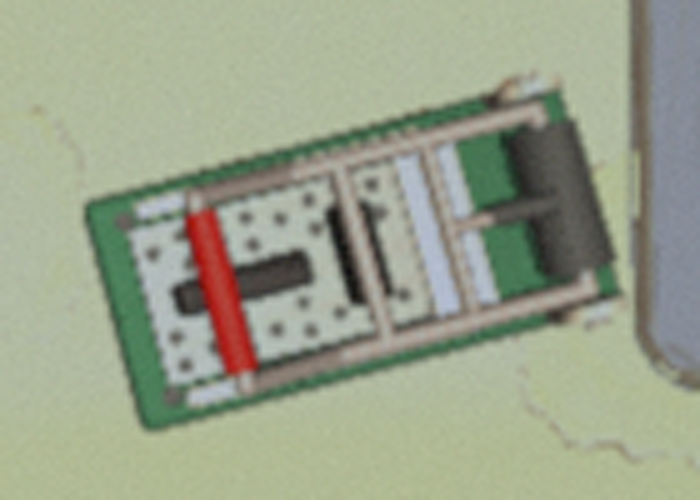

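```bash
cat >> h.py <<'E'
from scipy.spatial.transform import Rotation as Ro
def to(x,y,z,yaw=None):
    "tool-axis shift from the measured TCP to a world TCP point; turn to a yaw"
    o=robot.get_obs();R=Ro.from_euler("xyz",o["ee_rot"]).as_matrix()
    print("t",round(o["time"],2),"shift",np.round(R.T@(np.array([x,y,z])-o["tool_pos"]),4), "turn",None if yaw is None else round(-(yaw-o["ee_rot"][2]),3),"pos",np.round(o["tool_pos"],4),"F",np.round(o["wrist_force"],2),"j",np.round(o["joint_positions"],2))
E
A=".094 -.029 -.033 0 0"; true
python3 nudge.py '.094 -.029 -.033 0 0;.094 -.029 -.033 0 0;.094 -.029 -.033 0 0;.094 -.029 -.033 0 0;.094 -.029 -.033 0 0;.094 -.029 -.033 0 0;.094 -.029 -.033 0 0;.094 -.029 -.033 0 0;.094 -.029 -.033 0 0;.094 -.029 -.033 0 0;.094 -.029 -.033 0 0;.094 -.029 -.033 0 0;.094 -.029 -.033 0 0;.094 -.029 -.033 0 0;.094 -.029 -.033 0 0;.094 -.029 -.033 0 0;.094 -.029 -.033 0 0;.094 -.029 -.033 0 0;.094 0 0 0 .12;.094 0 0 0 .12'
python3 nudge.py '.094 0 0 0 .12;.094 0 0 0 .12;.094 0 0 0 .12;.094 0 0 0 .12;.094 0 0 0 .12;.094 0 0 0 .12;.094 0 0 0 .12;.094 0 0 0 .12;.094 0 0 0 .12;.094 0 0 0 .12;.094 0 0 0 .12;.094 0 0 0 .12;.094 0 0 0 .12;.094 0 0 0 .12;.094 0 0 0 .12;.094 0 0 0 .12;.094 0 0 0 .12;.094 0 0 0 .12;.094 0 0 0 0'
python3 -c "
from h import *
to(.5124,-.309,.16,.281)"
```

```text
time: 1.87
tool_pos: [0.4594, -0.1873, 0.2041]
ee_rot: [-3.141, -0.003, 2.536]
wrist_force: [-0.0, 0.0, -0.1]
width: 0.0937
finger_force: 0.0
time: 3.45
tool_pos: [0.4593, -0.1849, 0.2052]
ee_rot: [-3.141, 0.0, 0.384]
wrist_force: [-0.3, -0.2, 0.2]
width: 0.0938
finger_force: 0.0
t 3.45 shift [0.0028 0.135  0.0451] turn 0.103 pos [ 0.4593 -0.1849  0.2052] F [-0.32 -0.18  0.23] j [-0.5  -0.04  1.5   0.    1.68  0.69]
```

```bash
python3 nudge.py '.094 .001 .034 .01 0;.094 .001 .034 .01 0;.094 .001 .034 .01 0;.094 0 .033 .015 0;.094 0 0 0 .103;.094 0 0 0 0;.094 0 0 0 0'
python3 - <<'E'
from h import *
to(.5124,-.309,.0615,.281)
t=robot.snapshot("top");s=robot.snapshot("side");w=robot.snapshot("wrist")
cv2.imwrite("pics/w1.png",np.hstack([cv2.resize(w["color"],(400,300)),cv2.resize(s["color"][150:390,200:520],(400,300))]))
E
```

```text
time: 4.03
tool_pos: [0.5128, -0.3089, 0.1599]
ee_rot: [-3.14, 0.001, 0.287]
wrist_force: [0.0, -0.3, 0.3]
width: 0.0943
finger_force: 0.0
t 4.03 shift [-0.0004  0.0001  0.0984] turn 0.006 pos [ 0.5128 -0.3089  0.1599] F [ 0.01 -0.28  0.26] j [-0.64  0.21  1.32  0.    1.61  0.65]
```

View pics/w1.png

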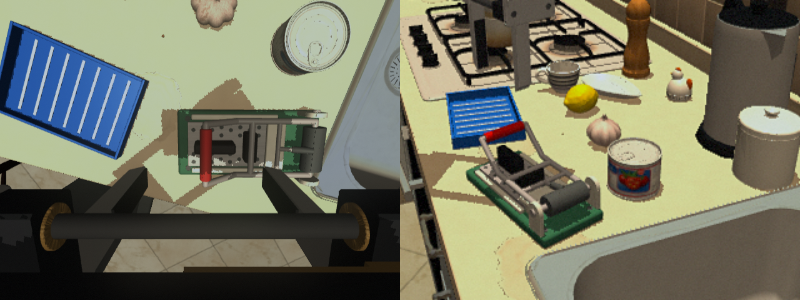

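The wrist view shows the bar at (206,155), midway between the fingertips and parallel to them. The side view shows the fork clear. I'll narrow the fingers to 50 mm and descend.

```bash
python3 - <<'E'
from h import *
t=robot.snapshot("wrist")
m=red(t["color"],(280,180,380,310));c=big(m);u=cen(c);print(u,cv2.minAreaRect(c),cast(t,u,.083))
E
python3 nudge.py '.05 0 0 .02 .006;.05 0 0 .02 0;.05 0 0 0 0;.05 0 0 0 0;.05 0 0 .02 0;.05 0 0 .02 0;.05 0 0 .018 0;.05 0 0 0 0;.05 0 0 0 0'
```

```text
(329.4473382473382, 250.3931203931204) ((328.5, 249.0), (82.0, 17.0), 90.0) [ 0.51124703 -0.31089404  0.083     ]
time: 4.98
tool_pos: [0.5132, -0.3088, 0.0633]
ee_rot: [3.142, -0.0, 0.277]
wrist_force: [0.8, -0.3, 0.6]
width: 0.0502
finger_force: 0.0
```

```bash
python3 nudge.py '.05 0 .001 .002 0;.01 0 0 0 0;.01 0 0 0 0;.01 0 0 0 0;.01 0 0 0 0;.01 0 0 0 0;.01 0 0 0 0'
```

```text
time: 5.57
tool_pos: [0.5131, -0.3091, 0.0606]
ee_rot: [-3.14, -0.0, 0.277]
wrist_force: [-1.1, 6.4, 2.7]
width: 0.0136
finger_force: 15.0
```

```bash
python3 nudge.py '.01 0 -.001 0 0;.01 0 0 0 0;.01 0 .002 -.007 0;.01 0 .0022 -.0068 0;.01 0 0 0 0'
python3 nudge.py '.01 0 .0027 -.0067 0;.01 0 .0028 -.0066 0;.01 0 0 0 0'
```

```text
time: 5.98
tool_pos: [0.5138, -0.3128, 0.0738]
ee_rot: [-3.14, 0.001, 0.276]
wrist_force: [0.5, -1.5, -7.4]
width: 0.0131
finger_force: 30.0
time: 6.23
tool_pos: [0.5157, -0.3182, 0.0884]
ee_rot: [-3.141, -0.0, 0.276]
wrist_force: [0.0, 0.7, -9.0]
width: 0.0133
finger_force: 30.0
```

```bash
python3 nudge.py '.01 0 .0033 -.0064 0;.01 0 .0035 -.0063 0;.01 0 .004 -.006 0;.01 0 .0041 -.0059 0;.01 0 0 0 0'
python3 nudge.py '.01 0 .0045 -.0056 0;.01 0 .0047 -.0055 0;.01 0 0 0 0'
python3 nudge.py '.01 0 .005 -.0051 0;.01 0 .0053 -.005 0;.01 0 0 0 0'
```

```text
time: 6.65
tool_pos: [0.52, -0.3324, 0.1144]
ee_rot: [-3.141, -0.001, 0.277]
wrist_force: [-1.5, 4.4, -6.0]
width: 0.0131
finger_force: 30.0
time: 6.9
tool_pos: [0.5226, -0.3407, 0.1257]
ee_rot: [-3.14, -0.001, 0.277]
wrist_force: [-1.8, 6.7, -4.8]
width: 0.0131
finger_force: 30.0
time: 7.15
tool_pos: [0.5254, -0.3502, 0.1364]
ee_rot: [-3.139, -0.002, 0.277]
wrist_force: [-3.5, 8.4, -1.2]
width: 0.0131
finger_force: 30.0
```

```bash
python3 nudge.py '.01 0 .0042 -.0062 0;.01 0 .0057 -.0045 0;.01 0 0 0 0'
```

```text
time: 7.4
tool_pos: [0.5284, -0.3614, 0.1467]
ee_rot: [3.141, -0.002, 0.277]
wrist_force: [-3.1, 5.8, -3.0]
width: 0.013
finger_force: 30.0
```

```bash
python3 nudge.py '.01 0 .0059 -.0041 0;.01 0 0 0 0'
```

```text
time: 7.57
tool_pos: [0.5298, -0.3664, 0.1506]
ee_rot: [3.142, -0.002, 0.277]
wrist_force: [-2.4, 7.5, -2.3]
width: 0.0132
finger_force: 30.0
```

```bash
python3 nudge.py '.01 0 .0059 -.0044 0;.01 0 .0062 -.0037 0;.01 0 0 0 0'
```

```text
time: 7.82
tool_pos: [0.5334, -0.3788, 0.1591]
ee_rot: [3.14, -0.002, 0.277]
wrist_force: [-1.6, 5.6, -1.5]
width: 0.0134
finger_force: 30.0
```

```bash
python3 nudge.py '.01 0 .006 -.0037 0;.01 0 .0064 -.0032 0;.01 0 0 0 0'
```

```text
time: 8.07
tool_pos: [0.5368, -0.391, 0.1657]
ee_rot: [3.139, -0.002, 0.276]
wrist_force: [-1.4, 4.9, -1.0]
width: 0.0133
finger_force: 30.0
```

```bash
python3 nudge.py '.01 0 .0065 -.0029 0;.01 0 .0067 -.0024 0;.01 0 0 0 0'
```

```text
time: 8.32
tool_pos: [0.5404, -0.4037, 0.171]
ee_rot: [3.139, -0.002, 0.276]
wrist_force: [-1.0, 5.1, 1.5]
width: 0.013
finger_force: 30.0
```

```bash
python3 nudge.py '.01 0 .0067 -.0023 0;.01 0 .007 -.0018 0;.01 0 0 0 0'
```

```text
time: 8.57
tool_pos: [0.5443, -0.4174, 0.1753]
ee_rot: [3.137, -0.003, 0.276]
wrist_force: [-1.4, 4.3, 3.6]
width: 0.0131
finger_force: 30.0
```

```bash
python3 nudge.py '.01 0 .0067 -.0025 0;.01 0 0 0 0'
```

```text
time: 8.73
tool_pos: [0.5459, -0.4236, 0.1767]
ee_rot: [3.138, -0.002, 0.276]
wrist_force: [-0.6, 3.6, 2.8]
width: 0.013
finger_force: 30.0
```

```bash
python3 nudge.py '.01 0 .0068 -.0022 0;.01 0 0 0 0'
```

```text
time: 8.9
tool_pos: [0.5475, -0.4301, 0.1778]
ee_rot: [3.14, -0.001, 0.276]
wrist_force: [-0.0, 2.7, 2.2]
width: 0.013
finger_force: 30.0
```

```bash
python3 nudge.py '.01 0 .007 -.001 0;.01 0 0 0 0'
python3 - <<'E'
from h import *
t=robot.snapshot("top");s=robot.snapshot("side")
a=t["color"][200:350,290:490];b=s["color"][150:360,210:490]
cv2.imwrite("pics/m1.png",np.hstack([cv2.resize(a,(400,300)),cv2.resize(b,(400,300))]))
for n,i,z in(("board",t,.016),):
    c=cv2.findNonZero(mask(t["color"],(55,80,30),(90,255,255),(315,230,445,325)))
    print(cv2.minAreaRect(cv2.convexHull(np.array([cast(t,q[0],z)[:2]*1000 for q in c],np.float32))))
E
```

```text
time: 9.07
tool_pos: [0.5495, -0.4373, 0.1788]
ee_rot: [3.139, -0.001, 0.276]
wrist_force: [-0.2, 1.6, 1.3]
width: 0.0132
finger_force: 30.0
((507.6185302734375, -393.5040588378906), (146.53375244140625, 241.7943115234375), 13.689227104187012)
```

View pics/m1.png

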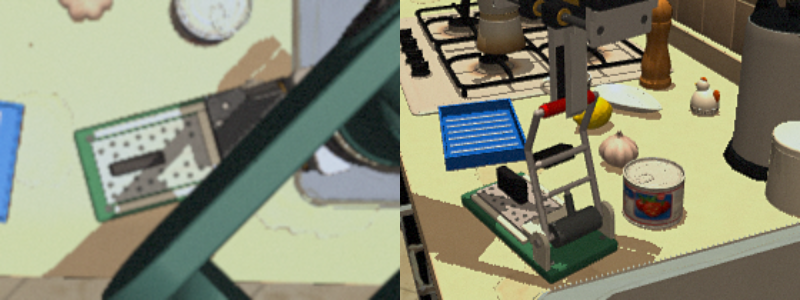

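The clamp is nearly upright with its red bar in the fingers, and the board is flat with the plate in its bed. The force is fading towards the hold-open point, so I'll continue in small steps.

```bash
python3 nudge.py '.01 0 .006 -.001 0;.01 0 0 0 0'
```

```text
time: 9.33
tool_pos: [0.5509, -0.4426, 0.1792]
ee_rot: [3.14, -0.0, 0.276]
wrist_force: [1.2, 2.0, 0.9]
width: 0.0129
finger_force: 30.0
```

```bash
python3 nudge.py '.01 0 .005 0 0;.01 0 0 0 0'
```

```text
time: 9.5
tool_pos: [0.5523, -0.4475, 0.1794]
ee_rot: [3.14, -0.0, 0.276]
wrist_force: [0.8, 1.7, 0.6]
width: 0.0131
finger_force: 30.0
```

```bash
python3 nudge.py '.01 0 .004 0 0;.01 0 0 0 0'
```

```text
time: 9.67
tool_pos: [0.5534, -0.4511, 0.1794]
ee_rot: [3.14, -0.0, 0.276]
wrist_force: [0.9, 0.8, 2.2]
width: 0.013
finger_force: 30.0
```

```bash
python3 nudge.py '.01 0 .004 0 0;.01 0 0 0 0'
```

```text
time: 9.83
tool_pos: [0.5544, -0.4547, 0.1793]
ee_rot: [3.141, -0.0, 0.276]
wrist_force: [1.4, 1.3, 1.8]
width: 0.0133
finger_force: 30.0
```

```bash
python3 nudge.py '.01 0 .003 0 0;.01 0 0 0 0;.01 0 0 0 0'
```

```text
time: 10.08
tool_pos: [0.5551, -0.4572, 0.179]
ee_rot: [3.141, 0.0, 0.277]
wrist_force: [0.6, 1.6, 0.7]
width: 0.0131
finger_force: 30.0
```

```bash
python3 nudge.py '.01 0 .004 .0003 0;.01 0 0 0 0;.01 0 0 0 0'
```

```text
time: 10.33
tool_pos: [0.5561, -0.4612, 0.1783]
ee_rot: [3.141, 0.0, 0.276]
wrist_force: [1.5, -1.1, -2.3]
width: 0.0131
finger_force: 30.0
```

```bash
python3 nudge.py '.01 0 .004 .0005 0;.01 0 0 0 0;.01 0 0 0 0'
```

```text
time: 10.58
tool_pos: [0.557, -0.4637, 0.1779]
ee_rot: [-3.139, 0.001, 0.277]
wrist_force: [-0.3, 2.8, -1.0]
width: 0.013
finger_force: 30.0
```

```bash
python3 nudge.py '.01 0 0 0 0'; python3 nudge.py '.01 0 0 0 0'; python3 nudge.py '.01 0 0 0 0'
```

```text
time: 10.67
tool_pos: [0.557, -0.4637, 0.1779]
ee_rot: [-3.139, 0.001, 0.277]
wrist_force: [-0.1, 4.2, -1.3]
width: 0.013
finger_force: 30.0
time: 10.75
tool_pos: [0.557, -0.4638, 0.178]
ee_rot: [-3.14, 0.0, 0.277]
wrist_force: [0.1, 4.0, -2.2]
width: 0.0128
finger_force: 30.0
time: 10.83
tool_pos: [0.5571, -0.4638, 0.178]
ee_rot: [-3.14, 0.0, 0.277]
wrist_force: [-0.5, 4.6, -1.8]
width: 0.0133
finger_force: 30.0
```

```bash
python3 nudge.py '.01 0 -.003 -.0005 0;.01 0 0 0 0'; python3 nudge.py '.01 0 0 0 0'; python3 nudge.py '.01 0 0 0 0'
```

```text
time: 11.0
tool_pos: [0.5564, -0.462, 0.1783]
ee_rot: [3.141, 0.0, 0.277]
wrist_force: [0.8, 0.6, -5.2]
width: 0.0131
finger_force: 30.0
time: 11.08
tool_pos: [0.5563, -0.4621, 0.1782]
ee_rot: [3.141, 0.0, 0.276]
wrist_force: [1.2, 0.8, -4.3]
width: 0.0131
finger_force: 30.0
time: 11.17
tool_pos: [0.5563, -0.4621, 0.1783]
ee_rot: [3.141, 0.0, 0.276]
wrist_force: [0.6, 1.0, -5.1]
width: 0.0132
finger_force: 30.0
```

```bash
python3 nudge.py '.01 0 0 .001 0;.01 0 0 0 0'; python3 nudge.py '.04 0 0 0 0;.06 0 0 0 0;.06 0 0 0 0;.06 0 0 0 0;.06 0 0 0 0'
python3 - <<'E'
from h import *
s=robot.snapshot("side");w=robot.snapshot("wrist")
c=big(red(s["color"],(250,100,460,275)));print(cv2.minAreaRect(c))
cv2.imwrite("pics/m2.png",np.hstack([cv2.resize(w["color"],(400,300)),cv2.resize(s["color"][150:360,210:490],(400,300))]))
E
```

```text
time: 11.33
tool_pos: [0.5565, -0.4622, 0.1782]
ee_rot: [3.141, -0.0, 0.277]
wrist_force: [0.1, 0.3, -3.3]
width: 0.0126
finger_force: 30.0
time: 11.75
tool_pos: [0.5564, -0.462, 0.1787]
ee_rot: [3.14, -0.0, 0.277]
wrist_force: [0.4, 0.3, 0.6]
width: 0.0429
finger_force: 0.0
((332.0499572753906, 230.65000915527344), (7.589465618133545, 25.61444854736328), 71.56504821777344)
```

View pics/m2.png

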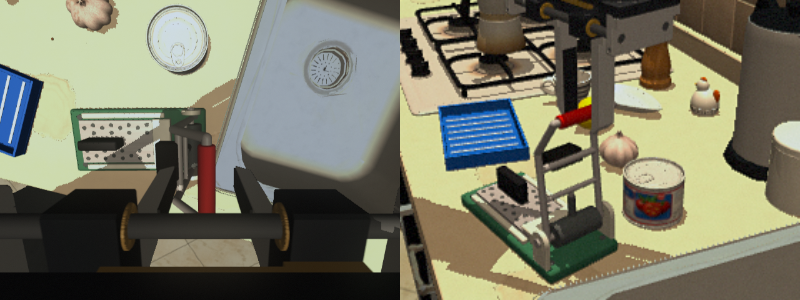

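The wrist view shows the bar at (206,170), free between the open fingers. The side view shows the clamp standing and the board flat. I'll raise the hand clear.

```bash
python3 nudge.py '.08 0 0 0 0;.08 0 0 -.015 0;.08 0 0 -.025 0;.08 0 0 -.03 0;.08 0 0 0 0;.08 0 0 0 0;.08 0 0 0 0;.08 0 0 0 0'
python3 - <<'E'
from h import *
t=robot.snapshot("top");s=robot.snapshot("side");w=robot.snapshot("wrist")
us=cv2.minAreaRect(big(red(s["color"],(250,100,460,275))))[0];uw=cv2.minAreaRect(big(red(w["color"],(250,150,400,400))))[0]
print(us,uw,tri(s,us,w,uw))
# black ridge & board from wrist view
g=mask(w["color"],(55,80,30),(90,255,255),(60,140,360,300));c=cv2.findNonZero(g)
r=cv2.minAreaRect(cv2.convexHull(np.array([cast(w,q[0],.016)[:2]*1000 for q in c],np.float32)));print("board",r)
cv2.imwrite("pics/w3.png",w["color"])
E
```

```text
time: 12.52
tool_pos: [0.556, -0.4613, 0.2456]
ee_rot: [-3.138, 0.002, 0.277]
wrist_force: [-0.3, -0.0, -0.5]
width: 0.0796
finger_force: 0.0
(338.6500244140625, 228.45001220703125) (331.0, 255.5) (array([ 0.55636608, -0.46353173,  0.19001354]), np.float64(0.0004708776187874253))
board ((529.0375366210938, -366.6975402832031), (92.26033782958984, 192.6072540283203), 15.929177284240723)
```

View pics/w3.png

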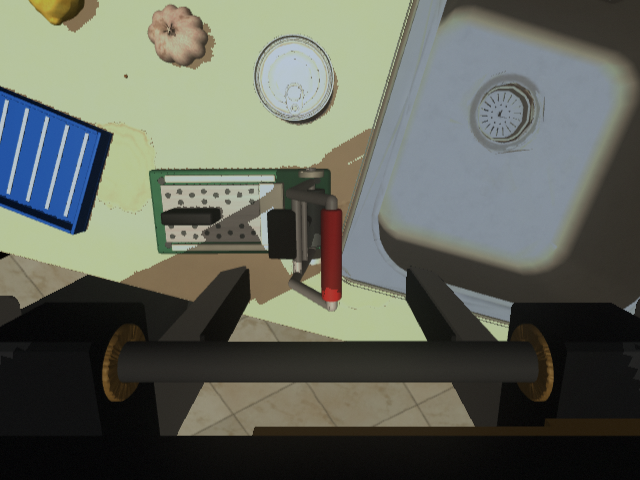

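The clamp is standing: bar at z=0.190, red at (331,255) in the wrist view. The ridge is at (190,216), and the board hasn't moved. Next is the ridge.

```bash
python3 - <<'E'
from h import *
w=robot.snapshot("wrist")
c=big(mask(w["color"],(0,0,0),(180,255,60),(155,200,225,235)));p=np.array([cast(w,q[0],.052)[:2]*1000 for q in c],np.float32)
print(cv2.minAreaRect(p))
to(.5158,-.3200,.2456,1.849)
E
python3 nudge.py '.06 0 -.03 0 0;.06 0 -.03 0 0;.06 0 -.03 0 0;.06 0 -.03 0 0;.06 0 -.027 0 0;.06 0 0 0 -.12;.06 0 0 0 -.12;.06 0 0 0 -.12;.06 0 0 0 -.12;.06 0 0 0 -.12;.06 0 0 0 -.12;.06 0 0 0 -.12;.06 0 0 0 -.12;.06 0 0 0 -.12;.06 0 0 0 -.12;.06 0 0 0 -.12;.06 0 0 0 -.12;.06 0 0 0 -.12;.06 0 0 0 0;.06 0 0 0 0'
python3 -c "
from h import *
to(.5158,-.3200,.027,1.849)"
```

```text
((518.9385375976562, -326.3597106933594), (17.55510902404785, 60.92826461791992), 15.90861701965332)
t 12.72 shift [-1.00e-04 -1.47e-01  1.00e-03] turn -1.572 pos [ 0.5561 -0.4614  0.2462] F [-0.59 -0.4   0.03] j [-0.77  0.5   0.78  0.    1.87  0.52]
time: 14.38
tool_pos: [0.5161, -0.3202, 0.2475]
ee_rot: [-3.141, -0.001, 1.834]
wrist_force: [0.1, -0.4, -0.2]
width: 0.0597
finger_force: 0.0
t 14.38 shift [ 1.000e-04 -2.000e-04  2.205e-01] turn -0.015 pos [ 0.5161 -0.3202  0.2475] F [ 0.13 -0.36 -0.21] j [-0.65  0.21  1.15  0.    1.78 -0.91]
```

```bash
python3 nudge.py '.05 0 0 .035 -.015;.05 0 0 .035 0;.05 0 0 .035 0;.05 0 0 .035 0;.05 0 0 .03 0;.05 0 0 .025 0;.05 0 0 .015 0;.05 0 0 .01 0;.05 0 0 0 0;.05 0 0 0 0'
python3 nudge.py '.005 0 0 0 0;.005 0 0 0 0;.005 0 0 0 0;.005 0 0 0 0;.005 0 0 0 0;.005 0 0 0 0'
```

```text
time: 15.22
tool_pos: [0.5164, -0.3203, 0.0281]
ee_rot: [3.142, -0.0, 1.851]
wrist_force: [0.0, -0.8, 0.7]
width: 0.0497
finger_force: 0.0
time: 15.72
tool_pos: [0.5157, -0.3207, 0.0285]
ee_rot: [-3.14, 0.001, 1.852]
wrist_force: [-0.7, -0.4, 3.7]
width: 0.0135
finger_force: 30.3
```

```bash
python3 nudge.py '.005 0 0 -.0007 0;.005 .003 0 0 0;.005 .004 0 0 0;.005 .005 0 0 0'; python3 nudge.py '.005 .006 0 0 0;.005 .006 0 0 0;.005 .006 0 0 0;.005 0 0 0 0'
```

```text
time: 16.05
tool_pos: [0.513, -0.3086, 0.0286]
ee_rot: [3.141, 0.0, 1.852]
wrist_force: [0.6, -1.4, -0.3]
width: 0.0139
finger_force: 30.0
time: 16.38
tool_pos: [0.5075, -0.2896, 0.0286]
ee_rot: [-3.141, -0.002, 1.853]
wrist_force: [-0.7, 1.1, -0.5]
width: 0.0138
finger_force: 30.0
```

```bash
python3 nudge.py '.005 0 0 -.01 0;.005 0 0 -.02 0;.005 0 0 -.025 0;.005 0 0 -.025 0;.005 0 0 0 0'
python3 - <<'E'
from h import *
to(.528,-.089,.11,1.448)
w=robot.snapshot("side");cv2.imwrite("pics/s4.png",cv2.resize(w["color"][150:360,210:490],(800,600)))
E
```

```text
time: 16.8
tool_pos: [0.5109, -0.2934, 0.1154]
ee_rot: [3.134, 0.009, 1.852]
wrist_force: [1.3, -0.3, -0.6]
width: 0.0134
finger_force: 30.0
t 16.8 shift [0.1917 0.0731 0.0043] turn 0.404 pos [ 0.5109 -0.2934  0.1154] F [ 1.32 -0.33 -0.55] j [-0.62  0.2   1.42  0.    1.51 -0.9 ]
```

View pics/s4.png

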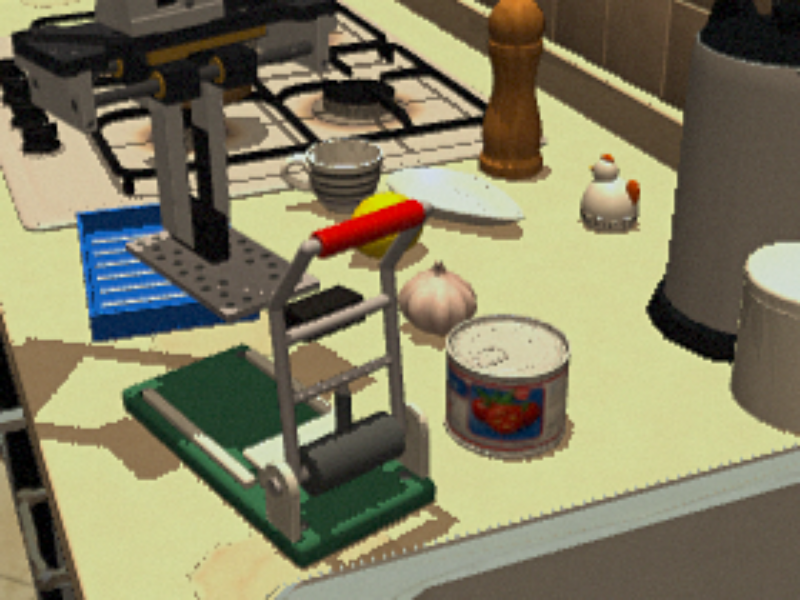

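The plate is lifted level (near (220,270) in the crop), the clamp stands open and the board is unmoved. Now to the tray.

```bash
python3 nudge.py '.005 .015 .006 0 0;.005 .025 .0095 0 0;.005 .025 .0095 0 0;.005 .025 .0095 0 0;.005 .025 .0095 0 0;.005 .025 .0095 0 0;.005 .025 .0095 0 0;.005 .018 .007 0 0;.005 .009 .003 0 0;.005 0 0 0 .1;.005 0 0 0 .1;.005 0 0 0 .1;.005 0 0 0 .1;.005 0 0 0 0;.005 0 0 0 0'
python3 - <<'E'
from h import *
to(.528,-.089,.017,1.448)
w=robot.snapshot("wrist");s=robot.snapshot("side")
cv2.imwrite("pics/w5.png",np.hstack([cv2.resize(w["color"],(400,300)),cv2.resize(s["color"][150:360,170:450],(400,300))]))
E
```

```text
time: 18.1
tool_pos: [0.5239, -0.0866, 0.1072]
ee_rot: [-3.139, -0.0, 1.454]
wrist_force: [-0.0, -0.2, -2.7]
width: 0.014
finger_force: 30.0
t 18.1 shift [-0.002   0.0046  0.0902] turn 0.006 pos [ 0.5239 -0.0866  0.1072] F [-0.03 -0.19 -2.7 ] j [-0.27  0.09  1.57  0.    1.49 -0.15]
```

View pics/w5.png

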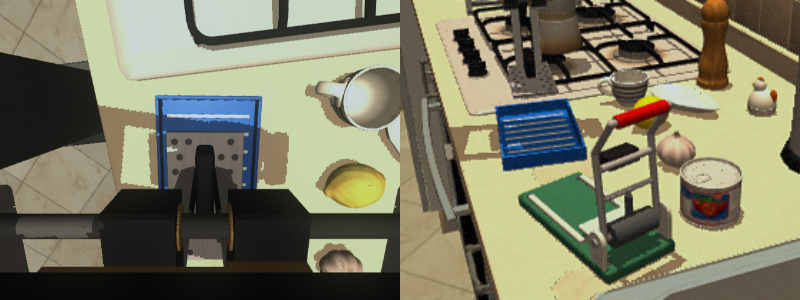

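The plate is aligned over the tray (ridge (205,165) between the tray walls) and the clamp is still open. Lowering now.

```bash
python3 nudge.py '.005 -.002 .0046 .01 0;.005 0 0 .025 0;.005 0 0 .025 0;.005 0 0 .012 0;.005 0 0 .006 0;.005 0 0 0 0;.005 0 0 .004 0;.005 0 0 .003 0;.005 0 0 0 0;.005 0 0 0 0'
```

```text
time: 19.03
tool_pos: [0.5297, -0.0894, 0.0245]
ee_rot: [3.14, 0.0, 1.452]
wrist_force: [-0.6, -0.2, -2.1]
width: 0.0135
finger_force: 30.0
```

```bash
python3 nudge.py '.005 0 0 .004 0;.005 0 0 .002 0;.005 0 0 0 0;.005 0 0 .001 0;.005 0 0 .001 0;.005 0 0 0 0;.005 0 0 0 0'
```

```text
time: 19.62
tool_pos: [0.5292, -0.0892, 0.0165]
ee_rot: [3.141, -0.0, 1.452]
wrist_force: [-2.8, 0.9, 4.9]
width: 0.0137
finger_force: 30.0
```

```bash
python3 nudge.py '.04 0 0 0 0;.04 0 0 0 0;.04 0 0 0 0;.04 0 0 0 0;.04 0 0 0 0;.04 0 0 -.01 0;.04 0 0 -.02 0;.04 0 0 -.03 0;.04 0 0 -.035 0;.04 0 0 -.035 0;.04 0 0 0 0;.04 0 0 0 0;.04 0 0 0 0;.04 0 0 0 0'
python3 - <<'E'
from h import *
w=robot.snapshot("wrist");s=robot.snapshot("side")
cv2.imwrite("pics/w6.png",np.hstack([cv2.resize(w["color"],(400,300)),cv2.resize(s["color"][150:360,170:450],(400,300))]))
E
```

```text
time: 20.78
tool_pos: [0.528, -0.089, 0.1439]
ee_rot: [-3.138, -0.001, 1.452]
wrist_force: [0.5, -0.3, 0.5]
width: 0.0398
finger_force: 0.0
```

View pics/w6.png

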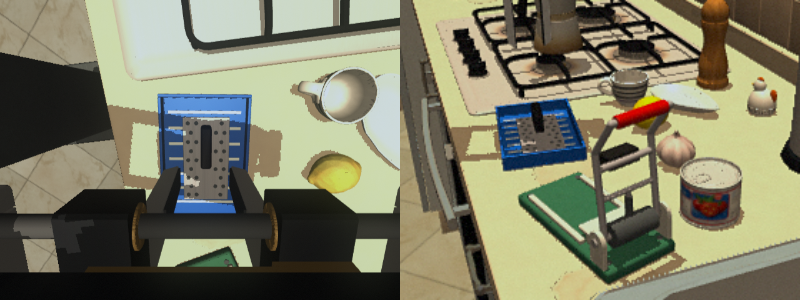

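The plate lies flat, ridge up, in the middle of the tray at (205,158), and the clamp stands open. Handing in.

```bash
python3 -c "
from bench import robot
print(robot.close_job())"
```

```text
the job is handed in; nothing more can be done
None
```

The job is handed in at about 21 s: the last pictures show the clamp standing open, the board flat in place, the plate ridge up in the tray and the bystanders in place; the bar did touch its stop lightly (about 4 N) before I backed off, and no verdict was returned.

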